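Charge a bead mill and start it

ROBOT

A 7-joint arm with a two-finger parallel gripper is mounted at the origin on the work surface. World frame = base frame: x ahead of the robot, y to its left, z up, the work surface at z = 0. Lengths are in m, angles in rad, forces in N, time in s.
With the tool pointing down it reaches from about 0.35 to 0.9 m from the base axis. Payload 7.2 kg.
Tool frame: the origin (TCP) lies at the centre of the arm's flange, where the gripper is bolted on; the fingertips stand 173 mm ahead of it and the grasp point (between the pads) lies 155 mm ahead of it; x points along the fingers, y is the direction in which the jaws open and shut, and the axes are right-handed (so a half turn about x gives the same grasp; the last joint's range is limited). The gripper opens to 85 mm and grips with 20 to 120 N. Pads are 22 mm wide; open, the fingers measure 114 mm over their backs; the gripper's body (76 mm by 85 mm) begins 54 mm behind the grasp point. The pads swing forward as they close: fully open they stand 13 mm farther back than shut.
Start: joints at [1.214, 0.411, -0.013, 1.596, 0.006, 1.134, -0.082], TCP at [0.178, -0.599, 0.405] pointing down, gripper open.
Joint ranges: [-2.95, 2.95], [-0.29, 1.99], [-1.47, 1.44], [0.14, 2.54], [-1.03, 4.17], [0.13, 1.85], [-2.86, 2.86]. Speed limits (rad/s): [2.39, 2.39, 3.01, 3.01, 3.14, 3.14, 3.14].

INTERFACE

Orientations are given as a rotation vector (axis times angle).
In Python, from cell import arm, capture, camera_params, search_frame, cut_out, pinpoint gives the robot as it stands. Calls block until the motion is done:
- arm.move_ptp(position, orientation): joint-space move of the TCP to a pose.
- arm.servo_line(position, attitude=None, rate=0.15, guard=None): straight line of the TCP; attitude=None keeps the orientation; rate is the mean speed in m/s. With guard (N) it stops when the force on the tool has changed by that much, and returns True; else False.
- arm.goto_joints(angles): joint-space move.
- arm.command_gripper(opening, squeeze=None): finger opening in m; squeeze is the grip in N (None keeps the last); returns when the fingers have stopped.
- arm.hold(seconds).
- arm.ik(position, orientation): joint angles nearest the present ones, or None.
- capture(name): name is "side" or "top"; returns the picture (384x512x3 uint8, red, green, blue); there is no depth.
- camera_params(name): a dict with "intrinsics" (3x3 intrinsics, pixels), "D" ([k1, k2, p1, p2, k3] as OpenCV has them; the pictures are not rectified), "R" (3x3) and "t" (3): a world point X has camera coordinates R X + t. Camera axes: x right, y down, z forward; pixel columns grow to the right and rows downward; lengths in m; the calibration is good to about 2 mm. A picture is of the moment at which its call begins. camera_params takes no time and is no camera call.
A pose or a line that the arm cannot do raises arm.IKError and nothing moves.
- arm.hand_in(): hands the job in, once; it reports no verdict.
Trained networks look in the newest picture that a camera, given by its name, has taken for a name from the list of things; names that differ only in an ending like _2 or _b are one class to them, and where a whole thing is asked for, a point or a joint stands for the part that bears it (a point fixed in the world has none). Each returns a list of dicts, best first, with "conf" (0 to 1); they miss things now and then, are a little off and sometimes report something else, mostly with a low value. They report only what shows in the picture. A call takes as long as a camera call. They do not tell look-alikes from the thing itself.
- search_frame(camera, thing): "extent" ([left, top, width, height] in pixels, round what is visible of it).
- cut_out(camera, thing): "pixels" (384x512 bool, what is visible of it) and "extent" ([left, top, width, height] in pixels, round what is visible of it).
- pinpoint(camera, thing): "uv" ([column, row] in pixels: a listed point, or the origin of a listed thing).
Readings, each from a call of its own:
- arm.read_clock(): time.
- arm.read_joint_pos(): joint angles.
- arm.read_dq(): joint speeds.
- arm.read_tau(): joint torques, N m.
- arm.read_tool_pos(): TCP position.
- arm.read_orientation(): TCP orientation.
- arm.read_wrist_force(): force on the tool from outside, world axes, zero at the start.
- arm.read_moment(): the same for the moment, N m.
- arm.read_finger_gap(): finger opening in m.
Only numpy, scipy, OpenCV 4.12 (cv2) and the standard library are available. Lean on these libraries where they do the work, as an engineer would, in place of code of your own. Each camera call takes 0.05 s, during which the arm holds its last target. There are 200 camera calls.

TASK

Charge the bead mill with grinding balls and start it: take the lid off its jar, and empty the balls of every scoop into the jar, bringing the scoop's lip down close over the mouth before tipping so that no ball falls from a height or bounces out. Stand all three emptied scoops upright on the blue mat. Once all the balls are in, close the jar with its lid, and only with the lid on press the green start button fully down and let it come up again, without disturbing the bottle, the specimen pot or the tube rack.

Things in the scene. Friction and masses are not known exactly. Their poses are not given: they have to be found in the camera images.
- mill: bench-top bead mill, fixed: cream box 300 x 160 x 60 mm high on a dark foot, origin at the centre of its underside, its x axis running along the 300 mm length from the button end to the jar end. The open steel grinding jar stands on its deck 65 mm along +x from the origin; the start button is on a black panel 100 mm along -x
- jar_mouth (a point): centre of the grinding jar's mouth, at the height of its rim (130 mm above the bench). Jar: upright round steel pot, 100 mm outside and 90 mm inside diameter, 65 mm deep inside; z axis up
- lid: loose lid of the jar, 150 g: blue disc 104 mm diameter, 6 mm thick; rubber plug below it 76 mm diameter, 8 mm deep; black upright knob on top 22 mm diameter, 30 mm tall, its middle 29 mm above the origin. Origin at the centre of the plug's underside, z up. Starts on the jar; when closed the disc rests on the rim, the origin 8 mm below the jar mouth point
- start (a joint): travel of the green spring push button: 0 when up, 0.006 m when fully down; about 5 N holds it fully down and it springs back up
- start_top (a point): centre of the top face of the green start button (28 mm diameter), which is pressed straight down
- mat: blue mat lying on the bench, fixed, 240 mm (its x) by 300 mm (its y), 3 mm thick, origin at the centre of its underside
- scoop1: loose white plastic weighing scoop, 120 g, 108 long, 41 wide, 80 mm high; x axis towards its open pouring end, origin on the underside, 45 mm ahead of its back. Walls 38 mm high. A black grip bar, 12 mm thick, 60 mm long, runs along x above the pan, 60 to 80 mm up, from 45 mm behind to 15 mm ahead of the origin: pinch it across, best 12 mm behind the origin, 70 mm up
- scoop1_lip (a point): middle of the edge of that scoop's pouring lip, 63 mm ahead of its origin and 23 mm up. The pan floor is flat to 8 mm ahead of the origin, then a ramp (36 mm wide between side walls, open at the lip) rises at 20 degrees; a cross foot lies under it 23 mm ahead of the origin. Balls roll out when tipped lip-down well beyond 20 degrees: 45 to 50 is ample
- scoop2: loose white plastic weighing scoop, 120 g, 108 long, 41 wide, 80 mm high; x axis towards its open pouring end, origin on the underside, 45 mm ahead of its back. Walls 38 mm high. A black grip bar, 12 mm thick, 60 mm long, runs along x above the pan, 60 to 80 mm up, from 45 mm behind to 15 mm ahead of the origin: pinch it across, best 12 mm behind the origin, 70 mm up
- scoop2_lip (a point): middle of the edge of that scoop's pouring lip, 63 mm ahead of its origin and 23 mm up. The pan floor is flat to 8 mm ahead of the origin, then a ramp (36 mm wide between side walls, open at the lip) rises at 20 degrees; a cross foot lies under it 23 mm ahead of the origin. Balls roll out when tipped lip-down well beyond 20 degrees: 45 to 50 is ample
- scoop3: loose white plastic weighing scoop, 120 g, 108 long, 41 wide, 80 mm high; x axis towards its open pouring end, origin on the underside, 45 mm ahead of its back. Walls 38 mm high. A black grip bar, 12 mm thick, 60 mm long, runs along x above the pan, 60 to 80 mm up, from 45 mm behind to 15 mm ahead of the origin: pinch it across, best 12 mm behind the origin, 70 mm up
- scoop3_lip (a point): middle of the edge of that scoop's pouring lip, 63 mm ahead of its origin and 23 mm up. The pan floor is flat to 8 mm ahead of the origin, then a ramp (36 mm wide between side walls, open at the lip) rises at 20 degrees; a cross foot lies under it 23 mm ahead of the origin. Balls roll out when tipped lip-down well beyond 20 degrees: 45 to 50 is ample
- ball1: dark steel grinding ball, 16 mm diameter, 17 g, origin at its centre; starts in one of the scoops; may be absent
- ball2: dark steel grinding ball, 16 mm diameter, 17 g, origin at its centre; starts in one of the scoops; may be absent
- ball3: dark steel grinding ball, 16 mm diameter, 17 g, origin at its centre; starts in one of the scoops; may be absent
- ball4: dark steel grinding ball, 16 mm diameter, 17 g, origin at its centre; starts in one of the scoops; may be absent
- ball5: dark steel grinding ball, 16 mm diameter, 17 g, origin at its centre; starts in one of the scoops; may be absent
- ball6: dark steel grinding ball, 16 mm diameter, 17 g, origin at its centre; starts in one of the scoops; may be absent
- ball7: dark steel grinding ball, 16 mm diameter, 17 g, origin at its centre; starts in one of the scoops; may be absent
- ball8: dark steel grinding ball, 16 mm diameter, 17 g, origin at its centre; starts in one of the scoops; may be absent
- ball9: dark steel grinding ball, 16 mm diameter, 17 g, origin at its centre; starts in one of the scoops; may be absent
- bottle: amber glass reagent bottle with blue cap, 60 mm diameter, 140 mm high, loose, a bystander; origin at the centre of its underside
- pot: small clear specimen pot with red cap, 54 mm diameter, 70 mm high, loose, a bystander; origin at the centre of its underside
- tube_rack: clear rack of capped sample tubes, 90 x 200 mm, 93 mm high, fixed, a bystander; origin at the centre of its underside
There are look-alikes about, which are no part of the job. Leave any yellow look-alike of the scoop2 alone.

How it is judged:
By the outcome, as a careful person would: the job done as asked, in the order asked, and still so for the second after the job is handed in, with the robot touching nothing.
Of ball1, ball2, ball3, ball4, ball5, ball6, ball7, ball8, ball9 only 4 to 8 are there at a start; the rules pass over those that are not, and their reading is None.
At some moment in a run one of scoop1, scoop2, scoop3 may be knocked a few centimetres aside while the robot is not near it.
It also fails if it takes over 208 s, if anything falls off the work surface, if the arm or the gripper's body presses on something with over 40 N, if the wrist force passes 120 N, or if a joint passes its speed limit or range.

## Working session

There is one attempt and no reset: what is moved stays moved. The work goes in short steps, each a Python script; the robot and the scene stay as the last script left them, time stands still between calls to the robot, and variables do not carry over. Pictures are saved under pics/ and viewed, on a budget of 14 in all, crops included, one or two more only if the job needs it, and the job is handed in when it is done.

```bash
ls; mkdir -p pics
python3 - <<'E'
from cell import *
import cv2,numpy as np
for c in("top","side"):
    im=capture(c); cv2.imwrite(f"pics/{c}0.png",cv2.resize(im[:,:,::-1],(800,600)))
    p=camera_params(c); print(c,p["intrinsics"].tolist(),p["D"],p["R"].tolist(),p["t"])
    for th in["mill","lid","jar_mouth","start_top","mat","scoop1","scoop1_lip","ball1","bottle","pot","tube_rack"]:
        print(th,[(np.round(d["uv"]).tolist(),round(d["conf"],2)) for d in pinpoint(c,th)])
print(arm.read_clock(),arm.read_orientation())
E
```

```text
pics
top [[352.2794366709753, 0.0, 259.7312714746154], [0.0, 352.2794366709753, 193.55265783005385], [0.0, 0.0, 1.0]] [-0.02916195  0.          0.          0.          0.        ] [[0.0004974692098675108, -0.9999972177308384, 0.002305874013728897], [-0.9906712596879146, -0.000807054608063628, -0.13627106769677858], [0.13627254952023773, -0.0022165724534875266, -0.9906689048586378]] [0.11672676 0.62075713 1.16769282]
mill [([288.0, 216.0], 0.56)]
lid [([289.0, 190.0], 0.74)]
jar_mouth [([291.0, 192.0], 0.64)]
start_top [([289.0, 244.0], 0.55), ([234.0, 232.0], 0.25)]
mat [([370.0, 232.0], 0.61), ([287.0, 212.0], 0.49), ([184.0, 230.0], 0.44)]
scoop1 [([210.0, 242.0], 0.87), ([148.0, 230.0], 0.79), ([237.0, 233.0], 0.56)]
scoop1_lip [([235.0, 213.0], 0.79)]
ball1 []
bottle [([190.0, 164.0], 0.87), ([375.0, 232.0], 0.65), ([276.0, 149.0], 0.43)]
pot []
tube_rack [([347.0, 155.0], 0.79)]
side [[448.2099815257464, 0.0, 255.38338661931152], [0.0, 448.2099815257464, 185.4240786935808], [0.0, 0.0, 1.0]] [-0.07597707  0.          0.          0.          0.        ] [[-0.982357382602826, -0.18662720282033363, -0.01201082899649217], [-0.11810848319776905, 0.6689236170913999, -0.7338879892014045], [0.1449977897846971, -0.7195217034008192, -0.6791643094956746]] [0.60439848 0.0840084  1.25150718]
mill [([275.0, 199.0], 0.85)]
lid [([254.0, 161.0], 0.9)]
jar_mouth [([251.0, 160.0], 0.93), ([296.0, 308.0], 0.69)]
start_top [([313.0, 177.0], 0.6)]
mat [([311.0, 180.0], 0.18)]
scoop1 [([298.0, 310.0], 0.93), ([296.0, 279.0], 0.83), ([268.0, 362.0], 0.72), ([287.0, 247.0], 0.58)]
scoop1_lip [([264.0, 237.0], 0.79), ([314.0, 177.0], 0.28)]
ball1 [([314.0, 302.0], 0.56), ([273.0, 262.0], 0.33)]
bottle [([185.0, 280.0], 0.91)]
pot [([193.0, 202.0], 0.82)]
tube_rack [([227.0, 144.0], 0.93)]
1.2 [ 2.06640366  0.30041503 -2.06637108]
```

View pics/top0.png

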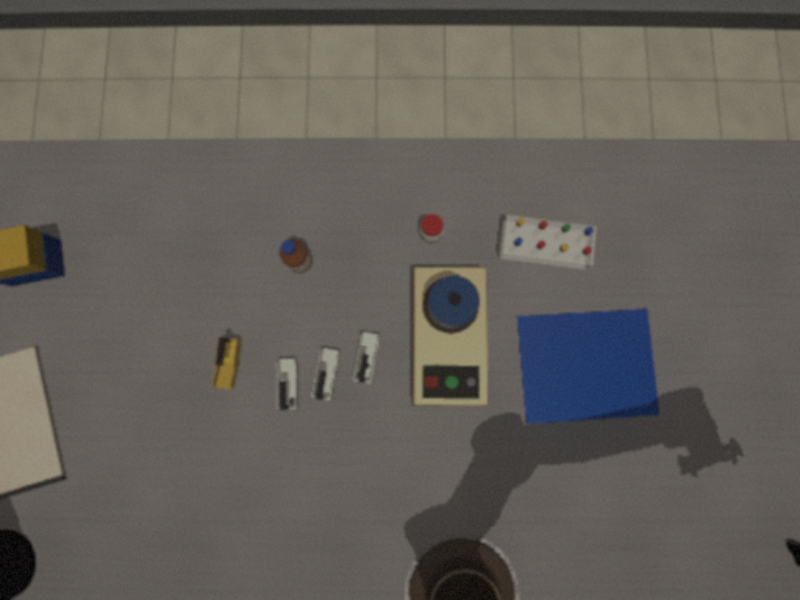

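View pics/side0.png

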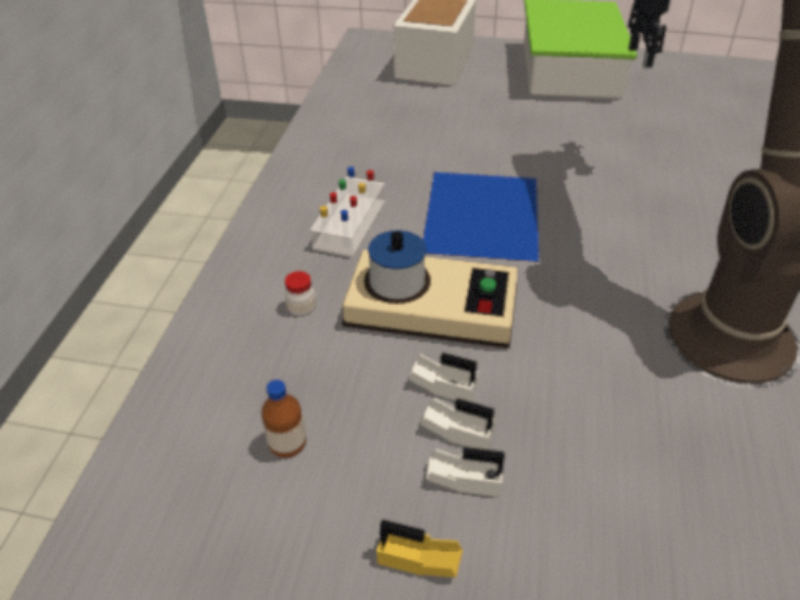

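```bash
cat > h.py <<'E'
from cell import *
import cv2,numpy as np
from scipy.spatial.transform import Rotation as Ro
from scipy.optimize import least_squares
P={c:camera_params(c) for c in("top","side")}
def proj(c,X):
    p=P[c]; return cv2.projectPoints(np.float64(X).reshape(-1,3),cv2.Rodrigues(p["R"])[0],p["t"],p["intrinsics"],p["D"])[0][:,0]
def back(c,uv,z):
    p=P[c]; u=cv2.undistortPoints(np.float64(uv).reshape(-1,1,2),p["intrinsics"],p["D"])[:,0]
    d=np.c_[u,np.ones(len(u))]@p["R"]; C=-p["R"].T@p["t"]
    return C+d*((z-C[2])/d[:,2])[:,None]
E
python3 - <<'E'
from h import *
t=capture("top");s=capture("side")
np.save("t.npy",t);np.save("s.npy",s)
# crops
a=cv2.resize(t[200:275,165:255][:,:,::-1],None,fx=6,fy=6,interpolation=cv2.INTER_CUBIC)  # 540x450
b=cv2.resize(s[220:322,260:330][:,:,::-1],None,fx=4,fy=4.4,interpolation=cv2.INTER_CUBIC) #280x449
h=min(len(a),len(b));im=np.hstack([a[:h],b[:h]])[:,:800]
cv2.imwrite("pics/crop.png",im)
ms=lambda m:(m.nonzero()[1].mean().round(1),m.nonzero()[0].mean().round(1),m.sum())
for c,th in(("top","lid"),("top","start_top"),("top","mill"),("top","mat"),("top","bottle")):
    for d in cut_out(c,th)[:2]: print(c,th,round(d["conf"],2),ms(d["pixels"]),np.round(d["extent"],1))
# colour masks
for n,im in(("top",t),("side",s)):
    hsv=cv2.cvtColor(im,cv2.COLOR_RGB2HSV)
    for cn,lo,hi in(("green",(40,80,30),(85,255,255)),("blue",(100,120,30),(130,255,255)),("cream",(15,50,110),(35,140,255))):
        m=cv2.inRange(hsv,lo,hi);k,_,st,ce=cv2.connectedComponentsWithStats(m)
        print(n,cn,[(st[i].tolist(),ce[i].round(1).tolist()) for i in range(1,k) if st[i][4]>20])
        if cn!="green":
            for i in range(1,k):
                if st[i][4]>800: 
                    c=max(cv2.findContours((hsv[...,0]*0+(_==i)).astype(np.uint8),0,2)[0],key=cv2.contourArea); print("  rect",cv2.minAreaRect(c),cv2.approxPolyDP(cv2.convexHull(c),4,True)[:,0].tolist())
E
```

```text
top lid 0.93 (np.float64(290.2), np.float64(192.1), np.int64(856)) [273.7 175.4  36.1  36. ]
top start_top 0.61 (np.float64(288.4), np.float64(244.2), np.int64(61)) [284.1 240.    9.    7.1]
top mill 0.67 (np.float64(286.6), np.float64(220.5), np.int64(3529)) [261.3 170.1  51.5  93. ]
top mat 0.86 (np.float64(375.1), np.float64(233.8), np.int64(5748)) [330.3 198.8  91.   70.8]
top bottle 0.89 (np.float64(188.5), np.float64(163.0), np.int64(338)) [178.  152.   21.   23.9]
top green [([285, 240, 9, 9, 60], [288.6, 244.0])]
top blue [([0, 150, 40, 32, 302], [27.3, 168.8]), ([181, 154, 7, 8, 43], [184.1, 157.7]), ([332, 198, 89, 73, 5655], [375.6, 234.0])]
  rect ((376.0811767578125, 233.6370849609375), (68.25467681884766, 84.85523986816406), 85.91438293457031) [[413, 198], [420, 264], [337, 269], [332, 203]]
top cream [([265, 171, 48, 89, 2260], [288.3, 216.3]), ([0, 234, 10, 18, 77], [3.2, 242.1]), ([0, 245, 30, 20, 211], [16.3, 254.4]), ([0, 269, 14, 24, 95], [4.0, 280.0]), ([0, 303, 21, 13, 102], [8.3, 308.8])]
  rect ((288.5, 215.0), (88.0, 47.0), 90.0) [[309, 171], [312, 258], [267
[... 166 characters left out ...]
.5]), ([171, 243, 11, 13, 110], [176.3, 248.9])]
  rect ((289.7049255371094, 139.50216674804688), (58.06513977050781, 107.54988098144531), 87.24089050292969) [[342, 115], [343, 166], [246, 170], [237, 163], [238, 154], [278, 111]]
side cream [([258, 0, 41, 17, 449], [278.3, 7.2]), ([229, 116, 6, 8, 28], [231.4, 119.5]), ([204, 131, 6, 9, 25], [206.6, 134.6]), ([219, 160, 113, 59, 3288], [277.8, 193.1]), ([486, 205, 17, 11, 41], [494.6, 212.1]), ([170, 270, 25, 19, 184], [183.3, 280.9]), ([272, 341, 25, 29, 79], [287.6, 351.9])]
  rect ((274.8154296875, 187.9769287109375), (109.52266693115234, 48.621612548828125), 7.125016689300537) [[231, 161], [330, 171], [326, 217], [222, 205], [219, 193]]
```

View pics/crop.png

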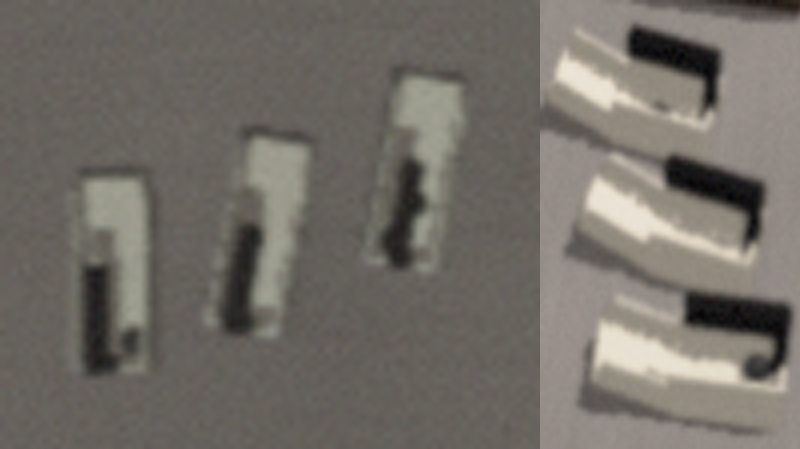

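```bash
cat >> h.py <<'E'
from scipy.optimize import minimize
def boxpts(x0,x1,y,z0,z1): return np.array([[a,b,c] for a in(x0,x1) for b in(-y,y) for c in(z0,z1)])/1e3
BAR=boxpts(-45,15,6,60,80)
def render(c,q):
    S=8; m=np.zeros((384*S//2,512*S//2),np.uint8)
    X=BAR@Ro.from_euler("z",q[2]).as_matrix().T+[q[0],q[1],0]
    uv=proj(c,X); o=OFF[c]
    m=np.zeros((60*S,60*S),np.uint8)
    cv2.fillConvexPoly(m,cv2.convexHull(np.round(((uv-o+.5)*S-.5)).astype(np.int32)),1)
    return m.reshape(60,S,60,S).mean((1,3))
OFF={}
def fit_scoop(t,s,x,y,yaw,cams=("top","side")):
    """refine a scoop's x,y,yaw from its black bar"""
    D={}
    for c,im in(("top",t),("side",s)):
        if c not in cams: continue
        o=np.round(proj(c,[x-.015,y,.07])[0]).astype(int)-30; o=np.clip(o,0,[512-60,384-60]); OFF[c]=o
        g=im[o[1]:o[1]+60,o[0]:o[0]+60].astype(float).mean(2)
        D[c]=np.clip((85-g)/45,0,1)
    def cost(q):
        e=0
        for c in cams:
            r=cv2.GaussianBlur(render(c,q),(0,0),.8); w=cv2.dilate((r>.02).astype(np.uint8),np.ones((5,5)))
            e+=(((r-D[c])**2)*w).sum()-.5*(r*D[c]).sum()
        return e
    b=None
    for dy in(-.2,0,.2):
        r=minimize(cost,[x,y,yaw+dy],method="Nelder-Mead",options=dict(initial_simplex=np.array([x,y,yaw+dy])+np.array([[0,0,0],[.015,0,0],[0,.015,0],[0,0,.15]]),xatol=2e-4,fatol=1e-3))
        if b is None or r.fun<b.fun:b=r
    return b.x,b.fun
E
python3 - <<'E'
from h import *
t=np.load("t.npy");s=np.load("s.npy")
for uv in((165+97/6,200+318/6),(165+240/6,200+278/6),(165+402/6,200+212/6)):
    x,y,_=back("top",uv,.08)[0]; 
    print(np.round((x,y),3),[ (np.round(q,4),round(f,1)) for cams in(("top","side"),("top",),("side",)) for q,f in[fit_scoop(t,s,x+.015,y,-.1,cams)]])
print("yellow",back("top",np.array([[228*.64,360*.64]]),.07))
print("mill top",back("top",[[309,171],[312,258],[267,259],[265,172]],.06).round(4).tolist())
print("mat",back("top",[[413,198],[420,264],[337,269],[332,203]],.003).round(4).tolist(),back("top",[[375.6,234]],.003))
print("lid top disc",back("top",[[290.2,192.1],[289,190],[291,192]],.136).round(4),back("top",[[289,190]],.122),back("side",[[254,161]],.122),back("side",[[251,160]],.13))
for z in(.06,.065,.07,.075): print("btn",z,back("top",[[288.6,244]],z).round(4),back("side",[[311.8,181.5]],z).round(4))
print("bottle",back("top",[[184.1,157.7]],.14),back("side",[[185,280]],0),"pot",back("side",[[193,202]],0))
E
```

```text
[0.42  0.373] [(array([0.4359, 0.3783, 0.055 ]), np.float64(-61.3)), (array([0.4351, 0.3773, 0.0633]), np.float64(-20.3)), (array([ 0.4361,  0.3777, -0.0194]), np.float64(-46.0))]
[0.442 0.296] [(array([ 0.4577,  0.2955, -0.1606]), np.float64(-57.9)), (array([ 0.457 ,  0.2964, -0.1165]), np.float64(-22.1)), (array([ 0.4574,  0.2944, -0.2784]), np.float64(-39.6))]
[0.477 0.208] [(array([ 0.4931,  0.2064, -0.2025]), np.float64(-51.3)), (array([ 0.4927,  0.2068, -0.1657]), np.float64(-16.8)), (array([ 0.4923,  0.2068, -0.2863]), np.float64(-35.3))]
yellow [[0.49320725 0.49461629 0.07      ]]
mill top [[0.6962, -0.0512, 0.06], [0.4032, -0.0558, 0.06], [0.4, 0.0931, 0.06], [0.6925, 0.0992, 0.06]]
mat [[0.6105, -0.4294, 0.003], [0.379, -0.441, 0.003], [0.363, -0.1502, 0.003], [0.5925, -0.1389, 0.003]] [[ 0.48322109 -0.28943516  0.003     ]]
lid top disc [[0.6125 0.0208 0.136 ]
 [0.6193 0.0245 0.136 ]
 [0.6128 0.0182 0.136 ]] [[0.62132215 0.02329291 0.122     ]] [[0.61478904 0.01521659 0.122     ]] [[0.62183622 0.02185483 0.13      ]]
btn 0.06 [[0.4492 0.0212 0.06  ]] [[0.4505 0.0031 0.06  ]]
btn 0.065 [[0.4492 0.0216 0.065 ]] [[0.4503 0.0086 0.065 ]]
btn 0.07 [[0.4492 0.022  0.07  ]] [[0.4502 0.0142 0.07  ]]
btn 0.075 [[0.4492 0.0224 0.075 ]] [[0.45   0.0198 0.075 ]]
bottle [[0.72299389 0.35970854 0.14      ]] [[0.72559611 0.35237611 0.        ]] pot [[0.78413786 0.08507138 0.        ]]
```

```bash
cat >> h.py <<'E'
G=np.array([-.012,0,.070]); LIP=np.array([.063,0,.023])
JAR=np.array([.614,.021,.130])
def srot(psi,th): return Ro.from_euler("ZY",[psi,th]).as_matrix()
def tool(Rs,f): return Rs@np.array([[0,0,f],[0,f,0],[-1,0,0]])
def pose_at(pt,loc,psi,th=0,f=1):
    """TCP pose that puts scoop-local point loc (grasped nominally) at pt"""
    Rs=srot(psi,th); g=np.asarray(pt)+Rs@(G-loc); Rt=tool(Rs,f)
    return g-.155*Rt[:,0], Ro.from_matrix(Rt).as_rotvec()
def lip_target(psi,back=.012,h=.010): return JAR+[-back*np.cos(psi),-back*np.sin(psi),h]
E
python3 - <<'E'
from h import *
q=lambda a:None if a is None else np.round(a,2).tolist()
for psi in(-3.14,-2.36,-1.9,-1.57,-1.2,-.8,0,1.57):
  for f in(1,-1):
    r=[q(arm.ik(*pose_at(lip_target(psi),LIP,psi,np.radians(th),f))) for th in(0,15,30,50)]
    print(psi,f,r[0],r[3],[x is not None for x in r])
for f in(1,-1):
  print("pick",f,[q(arm.ik(*pose_at([x,y,0],np.zeros(3),w,0,f))) for x,y,w in((.435,.378,.03),(.457,.296,-.14),(.493,.207,-.19))])
  for psi in(-1.57,-.8,0,1.57,3.14): print("place",psi,f,[q(arm.ik(*pose_at([.48,y,.003],np.zeros(3),psi,0,f))) for y in(-.2,-.29,-.38)])
E
```

```text
-3.14 1 [0.16, 0.63, -0.41, 1.43, 0.26, 1.13, -1.86] [0.2, 0.24, -0.42, 2.27, 2.35, 0.32, 2.27] [True, True, True, True]
-3.14 -1 [0.42, 0.76, -0.89, 1.41, 0.6, 1.25, 1.05] [0.83, 0.49, -1.22, 2.24, 2.0, 0.6, -0.34] [True, True, True, True]
-2.36 1 [0.21, 0.64, -0.64, 1.48, 0.4, 1.15, -1.28] [0.99, 0.54, -1.0, 2.05, -0.83, 0.32, 0.14] [True, True, True, True]
-2.36 -1 [0.49, 0.9, -1.24, 1.46, 0.86, 1.39, 1.56] [1.11, 0.67, -1.22, 2.05, -0.22, 0.24, 2.73] [True, True, True, True]
-1.9 1 [0.26, 0.63, -0.75, 1.56, 0.46, 1.14, -0.92] [0.83, 0.61, -0.77, 1.82, -0.64, 0.81, 0.29] [True, True, True, True]
-1.9 -1 [0.49, 0.85, -1.24, 1.55, 0.82, 1.34, 1.97] [0.34, 0.49, -0.09, 1.85, -1.03, 1.04, -2.55] [True, True, True, True]
-1.57 1 [0.29, 0.59, -0.79, 1.63, 0.46, 1.11, -0.62] [0.8, 0.75, -0.84, 1.62, -0.38, 1.09, 0.29] [True, True, True, True]
-1.57 -1 [0.51, 0.81, -1.24, 1.62, 0.79, 1.3, 2.28] [0.25, 0.59, 0.01, 1.67, -0.88, 1.31, -2.45] [True, True, True, True]
-1.2 1 [0.32, 0.54, -0.81, 1.71, 0.44, 1.08, -0.26] [0.68, 0.86, -0.83, 1.41, -0.23, 1.4, 0.4] [True, True, True, True]
-1.2 -1
[... 1835 characters left out ...]
, 0.66, -2.78], [0.3, 0.51, 0.19, 1.94, -0.14, 0.7, -2.58], [0.4, 0.58, 0.24, 1.82, -0.19, 0.76, -2.4]]
place -0.8 -1 [[0.32, 0.45, -0.04, 2.04, 0.03, 0.65, -2.11], [0.42, 0.5, 0.04, 1.94, -0.03, 0.7, -1.9], [0.53, 0.57, 0.08, 1.82, -0.06, 0.76, -1.73]]
place 0 -1 [[0.49, 0.46, -0.23, 2.03, 0.16, 0.67, -1.42], [0.56, 0.51, -0.12, 1.93, 0.09, 0.71, -1.19], [0.65, 0.57, -0.07, 1.81, 0.05, 0.76, -1.01]]
place 1.57 -1 [[0.71, 0.52, -0.5, 1.98, 0.37, 0.73, -0.01], [0.77, 0.56, -0.39, 1.88, 0.3, 0.76, 0.21], [0.84, 0.62, -0.32, 1.75, 0.26, 0.82, 0.39]]
place 3.14 -1 [[0.78, 0.56, -0.63, 1.95, 0.47, 0.77, 1.45], [0.91, 0.62, -0.63, 1.86, 0.48, 0.82, 1.6], [1.01, 0.69, -0.62, 1.73, 0.5, 0.89, 1.75]]
```

```bash
cat >> h.py <<'E'
DOWN=Ro.from_matrix(tool(srot(-np.pi/2,0),1)).as_rotvec()
def gp(x,y,z): return np.array([x,y,z+.155])   # TCP for grasp point, tool down
def st(*m): print(*m,"t=%.1f gap=%.4f F=%s"%(arm.read_clock(),arm.read_finger_gap(),np.round(arm.read_wrist_force(),1)))
E
python3 - <<'E'
from h import *
arm.command_gripper(.06,40)
arm.move_ptp(gp(.613,.021,.24),DOWN)
arm.servo_line(gp(.613,.021,.158),rate=.1,guard=15)
arm.command_gripper(0,40); st("grip")
arm.servo_line(gp(.613,.021,.26),rate=.15); st("up")
arm.move_ptp(gp(.42,-.54,.2),DOWN)
arm.servo_line(gp(.42,-.54,.06),rate=.2)
print(arm.servo_line(gp(.42,-.54,.036),rate=.04,guard=6)); st("down",arm.read_tool_pos())
arm.command_gripper(.06)
arm.servo_line(gp(.42,-.54,.2),rate=.25); st("done")
t=capture("top");s=capture("side");np.save("t.npy",t);np.save("s.npy",s)
cv2.imwrite("pics/a.png",np.vstack([cv2.resize(x[:,:,::-1],(400,300)) for x in(t,s)]))
for x,y,w in((.435,.378,.03),(.457,.296,-.14),(.493,.207,-.19)): print(fit_scoop(t,s,x,y,w))
E
```

```text
grip t=6.0 gap=0.0206 F=[-1.9 -0.7  5.6]
up t=6.8 gap=0.0206 F=[-0.3 -0.3 -1.6]
True
down [ 0.41971968 -0.53988485  0.19171699] t=10.4 gap=0.0208 F=[-1.  0.  6.]
done t=11.7 gap=0.0603 F=[-0.7 -0.2  0.1]
(array([0.43596375, 0.37840299, 0.04611117]), np.float64(-64.1030555385849))
(array([ 0.45803149,  0.29545123, -0.1709913 ]), np.float64(-59.6704566085121))
(array([ 0.49303071,  0.20638636, -0.20688982]), np.float64(-51.35282573491372))
```

View pics/a.png

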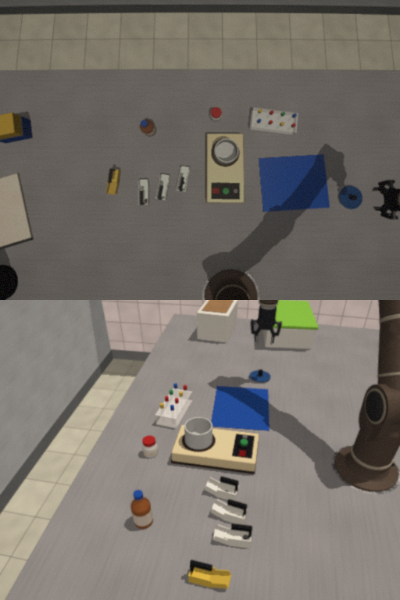

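```bash
cat >> h.py <<'E'
Z0=np.zeros(3); PSI=-np.pi/2
def pick(x,y,w):
    arm.command_gripper(.045,70)
    arm.move_ptp(*pose_at([x,y,.11],Z0,w))
    if arm.servo_line(pose_at([x,y,0],Z0,w)[0],rate=.12,guard=12): st("contact!",arm.read_tool_pos())
    arm.command_gripper(0,70); st("grip")
    arm.servo_line(pose_at([x,y,.17],Z0,w)[0],rate=.12); st("lift")
def pour():
    L=lambda h,th:pose_at(lip_target(PSI,.012,h),LIP,PSI,np.radians(th))
    arm.servo_line(*L(.09,0),rate=.15)
    arm.servo_line(*L(.05,13),rate=.06)
    arm.servo_line(*L(.010,15),rate=.06); st("over")
    for th in(22,29,36,43,50): arm.servo_line(*L(.010,th),rate=.08)
    arm.hold(1.2)
def unpour():
    L=lambda h,th:pose_at(lip_target(PSI,.012,h),LIP,PSI,np.radians(th))
    for th,h in((30,.02),(0,.09)): arm.servo_line(*L(h,th),rate=.15)
def place(x,y,w=PSI):
    arm.move_ptp(*pose_at([x,y,.12],Z0,w))
    arm.servo_line(pose_at([x,y,.02],Z0,w)[0],rate=.15)
    print(arm.servo_line(pose_at([x,y,.002],Z0,w)[0],rate=.03,guard=3)); st("down",arm.read_tool_pos())
    arm.command_gripper(.04); arm.servo_line(pose_at([x,y,.15],Z0,w)[0],rate=.2)
E
python3 - <<'E'
from h import *
pick(.493,.2065,-.18)
pour(); st("poured")
s=capture("side");t=capture("top")
cv2.imwrite("pics/b.png",np.hstack([cv2.resize(x,(400,400),interpolation=cv2.INTER_CUBIC)[:,:,::-1] for x in(s[100:200,200:300],t[150:250,240:340])]))
E
```

```text
grip t=16.2 gap=0.0106 F=[-0.1 -0.9  4.4]
lift t=17.8 gap=0.0107 F=[ 0.1 -0.4 -1.4]
over t=21.2 gap=0.0109 F=[-0.5  0.3 -1.5]
poured t=24.8 gap=0.0108 F=[-0.3 -0.3 -1.7]
```

View pics/b.png

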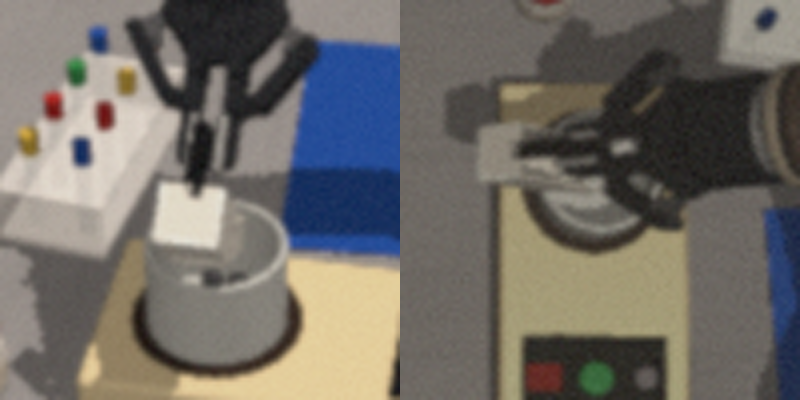

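Run:
```python
from h import *
T=arm.read_tool_pos();Rt=Ro.from_rotvec(arm.read_orientation()).as_matrix();g=T+.155*Rt[:,0]
Rs=Rt@np.array([[0,0,1],[0,1,0],[-1,0,0]]).T
w=lambda l:g+Rs@(np.array(l)-G)
print("lip",w(LIP),"g",g)
s2,t2=capture("side"),capture("top");print([len(x) for x in()])
for c,o in(("side",(200,100)),("top",(240,150))):
    f=lambda X:((proj(c,X)-o)*4).round().tolist()
    a=np.arange(0,6.28,.785); rim=np.c_[JAR[0]+.05*np.cos(a),JAR[1]+.05*np.sin(a),a*0+.13]
    print(c,"rearbottom corners",f([w([-.045,y,0]) for y in(-.0205,.0205)]),"reartop",f([w([-.045,y,.038]) for y in(-.0205,.0205)]),"lip",f([w(LIP)]),"rim",f(rim))
```

```text
lip [0.61401569 0.03303027 0.14001388] g [0.61401334 0.04523133 0.22767877]
[]
side rearbottom corners [[216.0, 247.0], [151.0, 240.0]] reartop [[224.0, 188.0], [160.0, 181.0]] lip [[212.0, 240.0]] rim [[145.0, 233.0], [154.0, 267.0], [201.0, 287.0], [257.0, 279.0], [287.0, 249.0], [274.0, 214.0], [229.0, 196.0], [176.0, 204.0]]
top rearbottom corners [[75.0, 180.0], [76.0, 125.0]] reartop [[116.0, 176.0], [116.0, 120.0]] lip [[186.0, 166.0]] rim [[199.0, 106.0], [155.0, 124.0], [137.0, 168.0], [156.0, 212.0], [200.0, 230.0], [245.0, 212.0], [263.0, 168.0], [244.0, 124.0]]
```

Run:
```python
from h import *
unpour(); place(.55,-.28); st("placed")
t=capture("top");s=capture("side")
cv2.imwrite("pics/c.png",np.hstack([cv2.resize(x,(400,400),interpolation=cv2.INTER_CUBIC)[:,:,::-1] for x in(s[100:200,200:300],t[190:280,335:425])]))
for x,y,w in((.436,.378,.05),(.458,.2955,-.16)): 
    q,f=fit_scoop(t,s,x,y,w); print(q,f)
ok=f<-45 and abs(q[0]-.458)<.01 and abs(q[1]-.2955)<.01
if ok:
    pick(q[0],q[1],q[2]+.02); pour(); st("poured")
    t=capture("top");s=capture("side"); cv2.imwrite("pics/d.png",np.hstack([cv2.resize(x,(400,400),interpolation=cv2.INTER_CUBIC)[:,:,::-1] for x in(s[100:200,200:300],t[190:280,335:425])]))
```

```text
True
down [ 0.54998709 -0.26804084  0.22854819] t=29.4 gap=0.0110 F=[-0.3  0.3  3.8]
placed t=30.7 gap=0.0401 F=[ 0.6 -0.1 -0.9]
[0.43591883 0.37840249 0.04437429] -61.67917570465439
[ 0.45755846  0.29533314 -0.19652484] -55.920765789248236
grip t=34.6 gap=0.0108 F=[ 0.2 -0.9  4.8]
lift t=36.1 gap=0.0107 F=[-0.8  0.2 -1.1]
over t=39.9 gap=0.0109 F=[-0.3 -1.2 -2.2]
poured t=43.4 gap=0.0108 F=[-0.  -0.8 -1.4]
```

View pics/c.png

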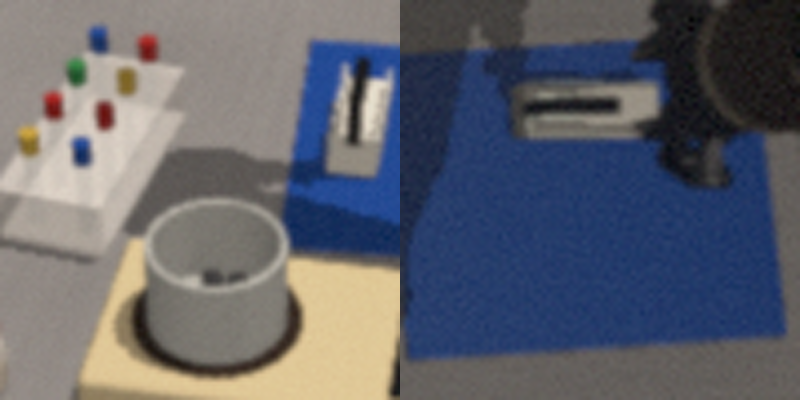

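Run:
```python
from h import *
unpour(); place(.485,-.28); st("placed")
t=capture("top");s=capture("side")
e=cv2.imread("pics/d.png")[:,:400]
cv2.imwrite("pics/e.png",np.hstack([cv2.resize(s[100:200,200:300],(400,400),interpolation=cv2.INTER_CUBIC)[:,:,::-1],e]))
q,f=fit_scoop(t,s,.436,.378,.05); print(q,f)
if f<-50 and abs(q[0]-.436)<.01 and abs(q[1]-.378)<.01:
    pick(*q); pour(); st("poured")
    t=capture("top");s=capture("side"); cv2.imwrite("pics/f.png",np.hstack([cv2.resize(x,(400,400),interpolation=cv2.INTER_CUBIC)[:,:,::-1] for x in(s[100:200,200:300],t[190:280,335:425])]))
```

```text
True
down [ 0.48502653 -0.26807828  0.22851511] t=48.1 gap=0.0109 F=[-0.2  0.6  5.2]
placed t=49.3 gap=0.0400 F=[-0.9  1.1 -0.1]
[0.43598776 0.37793947 0.03587094] -60.71549997282262
grip t=53.5 gap=0.0111 F=[-0.2  0.6  3.7]
lift t=55.0 gap=0.0108 F=[-0.3 -0.1 -1.5]
over t=59.3 gap=0.0111 F=[ 0.2  0.5 -1.4]
poured t=62.8 gap=0.0106 F=[ 0.8  1.  -0.3]
```

View pics/e.png

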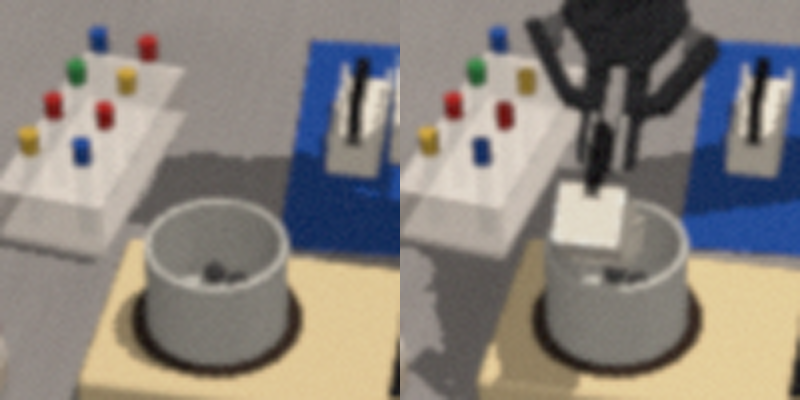

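Run:
```python
from h import *
unpour(); place(.42,-.28); st("placed")
arm.move_ptp(gp(.42,-.54,.2),DOWN)
t=capture("top");s=capture("side");np.save("t.npy",t);np.save("s.npy",s)
up=lambda x,w,h:cv2.resize(x,(w,h),interpolation=cv2.INTER_CUBIC)[:,:,::-1]
cv2.imwrite("pics/g.png",np.vstack([np.hstack([up(s[130:190,220:290],350,300),up(s[80:180,250:370],360,300)]),np.hstack([up(t[140:270,240:310],162,300),up(t[180:290,325:475],409,300),up(t[190:280,165:250],139,300)])]))
print(cut_out("side","ball1").__len__(),[(d["uv"],d["conf"]) for c in("side","top") for d in(pinpoint(c,"ball1"))],[(d["uv"],d["conf"]) for c in("side","top") for d in pinpoint(c,"lid")])
```

```text
True
down [ 0.42001761 -0.26805962  0.22842689] t=67.5 gap=0.0107 F=[-0.6 -0.1  5.1]
placed t=68.8 gap=0.0400 F=[ 0.  -0.2  0.6]
0 [([251.0, 170.2], 0.56), ([256.3, 171.6], 0.41), ([285.8, 215.4], 0.61)] [([336.5, 100.2], 0.83), ([446.2, 253.3], 0.96)]
```

View pics/g.png

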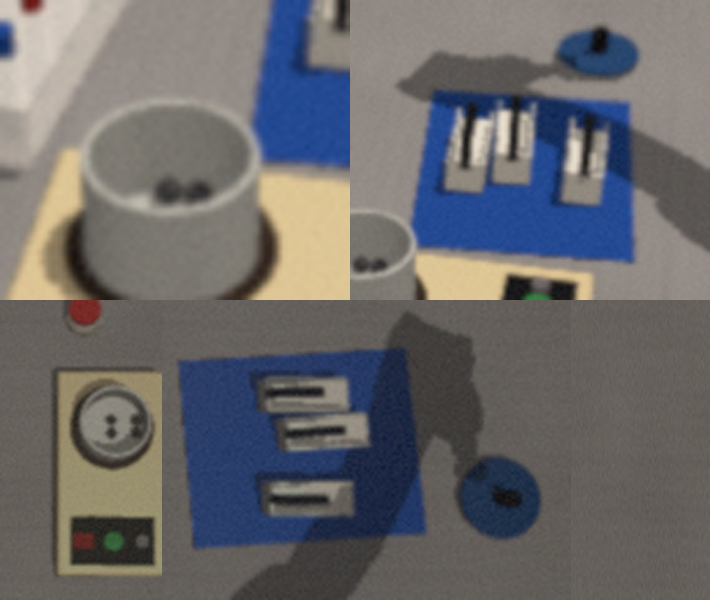

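Run:
```python
from h import *
t=np.load("t.npy");s=np.load("s.npy")
up=lambda x,w,h:cv2.convertScaleAbs(cv2.resize(x,(w,h),interpolation=cv2.INTER_CUBIC)[:,:,::-1],alpha=1.4)
cv2.imwrite("pics/h.png",np.hstack([up(t[170:215,265:310],270,270),up(t[205:260,350:395],262,320)[:270],up(s[105:155,278:330],270,270)]))
```

```text
(no output)
```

View pics/h.png

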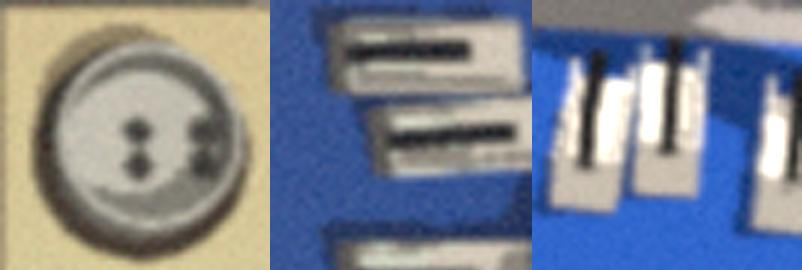

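Run:
```python
from h import *
arm.command_gripper(.06,40)
arm.servo_line(gp(.42,-.54,.037),rate=.15,guard=15)
arm.command_gripper(0,40); st("grip")
arm.servo_line(gp(.42,-.54,.26),rate=.2)
arm.move_ptp(gp(.614,.021,.26),DOWN)
arm.servo_line(gp(.614,.021,.18),rate=.15)
print(arm.servo_line(gp(.614,.021,.157),rate=.03,guard=6)); st("lid down",arm.read_tool_pos())
arm.command_gripper(.06)
arm.servo_line(gp(.614,.021,.26),rate=.2)
arm.command_gripper(0)
arm.move_ptp(gp(.449,.022,.16),DOWN)
s=capture("side");t=capture("top")
cv2.imwrite("pics/i.png",np.hstack([cv2.resize(x,(400,400),interpolation=cv2.INTER_CUBIC)[:,:,::-1] for x in(s[100:200,220:320],t[160:260,240:340])]))
```

```text
grip t=72.2 gap=0.0206 F=[-0.9  0.8  5.4]
True
lid down [0.61391191 0.02091818 0.31477331] t=77.0 gap=0.0205 F=[-0.6 -0.3  6.3]
```

View pics/i.png

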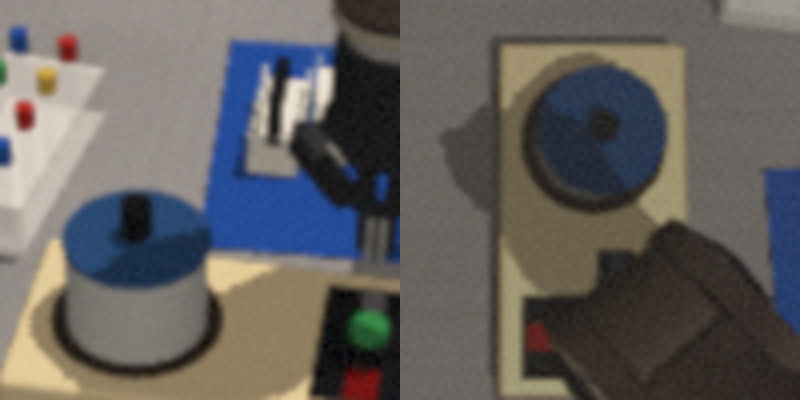

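Run:
```python
from h import *
tip=lambda z:np.array([.449,.022,z+.173])
arm.servo_line(tip(.085),rate=.15)
print("touch",arm.servo_line(tip(.062),rate=.02,guard=2)); st(arm.read_tool_pos()[2]-.173)
print("press",arm.servo_line(tip(.055),rate=.02,guard=11)); st(arm.read_tool_pos()[2]-.173)
arm.hold(.3); st(arm.read_tool_pos()[2]-.173)
arm.servo_line(tip(.15),rate=.1)
arm.move_ptp(gp(.42,-.54,.25),DOWN)
s=capture("side");t=capture("top")
cv2.imwrite("pics/j.png",np.hstack([cv2.resize(x[:,:,::-1],(400,300)) for x in(s,t)]))
```

```text
touch True
0.08008416758578502 t=80.6 gap=0.0003 F=[ 0.9 -0.1  2.6]
press True
0.0764212973293702 t=81.1 gap=0.0003 F=[-2.7 -1.4 10.4]
0.07641176892602178 t=81.4 gap=0.0000 F=[-2.6 -0.9 11.6]
```

View pics/j.png

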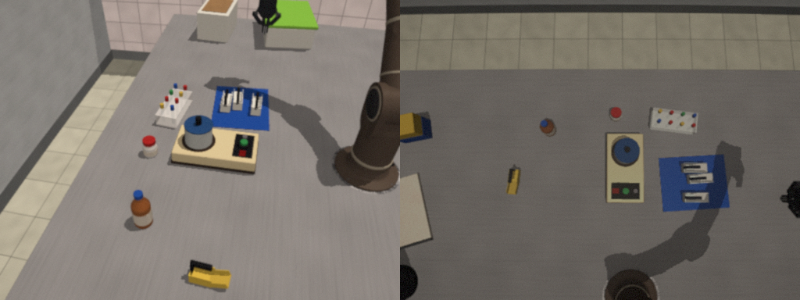

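Run:
```python
from h import *
arm.hold(.5); st("end"); arm.hand_in()
```

```text
end t=84.9 gap=-0.0000 F=[-0.5  0.9  0.7]
the job is handed in; nothing more can be done
```

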